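# Dial the craft tub open and shake the marbles into the painting tray

### The job

Get the marble-painting tray ready: turn the teal dial cap of the clear tub leaning in the rack round to its largest opening, then take the tub out, tip it over the purple tray and shake all four steel marbles out into the tray. Put the empty tub back in the slot of the rack it came from, mouth up, with the dial left at the large opening, and leave all the other things on the table where they are.

Things in the scene. Friction and masses are not known exactly. Their poses are not given: they have to be found in the camera images.
- tub: Clear tub with a teal dial cap, leaning in one of the rack's two slots (either one), about 150 g. Body 58 x 58 mm over its flats (35 mm wide, corners cut), 78 mm tall; cap 62 mm diameter above it; 102 mm overall. Origin: centre of the foot's underside. +z: up its axis; it leans 40 degrees from vertical towards the rack's -y. Its -y side lies on the sloped board, +y faces up; x as the rack's x.
- tub_cap (a point): On the tub's axis, 91 mm above the foot, 11 mm below the cap's top. The cap's ribbed rim (62 mm diameter, 78 to 102 mm above the foot) all turns with the dial; nothing stands within 25 mm beside it. This point moves with the tub, does not turn with the dial.
- tub_grip (a point): On the tub's axis, 52 mm above the foot: middle of the free part of the body, 58 mm across in the tub's x.
- tub_mouth (a point): Centre of the top of the cap, on the tub's axis, 102 mm above the foot. The outlet in the white lid under the dial is a 96-degree wedge on the tub's -y side, reaching 27 mm from the axis, level with the inside of the -y wall: with the mouth tipped about 30 degrees below level and the tub's -y side lowest, the marbles roll out along that wall.
- dial (a joint): Angle of the teal dial cap, rad, 0 to 3.4 between stops; grows as it turns clockwise seen looking at the cap's top. 0: five small sift holes over the outlet; 1.7: the 12 mm hole; 3.4, at the stop: the large wedge opening fully over the outlet. Marbles pass only the large one. Starts near 1.7 (1.35 to 2.05). Friction 0.04 N m; stays where it is left.
- dial_large (a point): Middle of the large opening in the top of the dial, 18.5 mm from the axis; turns with the dial. At the stop it lies on the tub's -y side, over the outlet.
- rack: Fixed plywood rack, foot 250 x 142 mm, origin under its centre, z up. Two slots; a tub's foot centre sits at rack (x -60 or +60, y 30, z 34) mm, leaning 40 degrees to rack -y. A slot has a sloped board under the tub, a ledge under its foot and side walls 63 mm apart covering the tub's lowest 28 mm, 40 mm high from the board; open above, so the tub goes out and in along its axis.
- tray: Purple painting tray, open on top, 240 mm (its x) x 180 mm (its y) x 40 mm high, wall and floor 4 mm, lined with paper; loose, 350 g. Origin: centre of its underside; z up.
- marble1_center (a point): Centre of a steel marble, 16 mm diameter, 17 g; starts in the foot of the teal-capped tub.
- marble2_center (a point): Centre of a steel marble, 16 mm diameter, 17 g; starts in the foot of the teal-capped tub.
- marble3_center (a point): Centre of a steel marble, 16 mm diameter, 17 g; starts in the foot of the teal-capped tub.
- marble4_center (a point): Centre of a steel marble, 16 mm diameter, 17 g; starts in the foot of the teal-capped tub.
- spare_tub: The other tub in the rack: same shape and size, yellow cap, full of small coloured beads. Origin: centre of its foot. Leave it.
- cup_red: White paper cup with red paint, 72 mm wide, 90 mm tall; origin under its centre. Leave it.
- cup_blue: White paper cup with blue paint, 72 mm wide, 90 mm tall; origin under its centre. Leave it.
- white_bottle: White plastic bottle, 84 mm wide, 195 mm tall; origin under its centre. Leave it.
- soup_tub: White lidded tub with a green band, 109 mm wide, 112 mm tall; origin under its centre. Leave it.
- paint_blue: Small blue paint pot, 34 mm wide, 62 mm tall; origin under its centre. Leave it.
- paint_green: Small green paint pot with a black cap, 34 mm wide, 62 mm tall; origin under its centre. Leave it.
- brush: Paint brush with a red handle, 190 mm long, lying on the table. Leave it.

How it is judged:
By the outcome, as a careful person would: the job done as asked, in the order asked, and still so for the second after the job is handed in, with the robot touching nothing.
It also fails if it takes over 58 s, if anything falls off the work surface, if the arm or the gripper's body presses on something with over 40 N, if the wrist force passes 120 N, or if a joint passes its speed limit or range.

### The arm

A 6-joint arm with a two-finger parallel gripper is mounted at the origin on the work surface. World frame = base frame: x ahead of the robot, y to its left, z up, the work surface at z = 0. Lengths are in m, angles in rad, forces in N, time in s.
With the tool pointing down it reaches from about 0.35 to 1 m from the base axis. Payload 7.1 kg.
Tool frame: the origin (TCP) lies at the very end of the fingers, on their centre line; the grasp point (between the pads) lies 19 mm behind it; z points along the fingers, y is the line along which they close (so a half turn about z gives the same grasp; the last joint's range is limited). The gripper opens to 85 mm and grips with 20 to 120 N. Pads are 22 mm wide; open, the fingers measure 114 mm over their backs; the gripper's body (76 mm by 85 mm) begins 54 mm behind the grasp point. The pads swing forward as they close: fully open they stand 13 mm farther back than shut.
Start: joints at [1.288, 0.423, 1.63, -0, 1.089, -0.019], TCP at [0.163, 0.603, 0.231] pointing down, gripper open.
Joint ranges: [-3, 3], [-0.9, 2.11], [0.09, 2.58], [-1.31, 4.45], [0.11, 2.69], [-2.54, 2.54]. Speed limits (rad/s): [2.39, 2.39, 3.01, 3.14, 3.14, 3.14].

### API

Orientations are given as a unit quaternion [x, y, z, w].
In Python, from bench import readout, eyes, order gives the robot as it stands. The module is installed in compiled form; this text tells all that it offers.
- The arm moves only by the tool carry_out, never from a script. Its argument "steps" is a list of rows, each a list of 6 numbers: the shift along the tool's x, y, z in mm, then the turn, a rotation vector about the tool's x, y, z in degrees. A call has exactly 8 rows; each row is the pose to reach, as a shift and turn from the pose commanded when the call began, along the tool's axes at that moment; what a row does not reach only later rows make up. A row lasts 1/8 s, in which the tool goes at most 62.5 mm and 10.7 degrees, less where a joint would pass 70% of its speed; a pose out of reach is approached as far as the arm can. A call with a gripper value outside its range is refused whole. "hand" is the closure in counts, from 0 (fully open) to 255 (shut), set as the call begins (left out, the last holds). The fingers move at their own pace and stop on an object; the grip force is fixed at half the most. Time passes only in rows, so rows that repeat a pose let the fingers close, or fill a call up. It gives the time, the measured TCP pose, the force, the opening and the grip force at its end, in the units of the state.
- readout.get_state(): the state, without advancing time (a new reading comes with each control period).
- eyes.get_image(name): name is "scene" or "side" or "wrist"; returns a dict with "image" (480x640x3 uint8, blue, green, red), "fx", "fy", "cx", "cy" (pixels), "dist_coeffs" ([k1, k2, p1, p2, k3] as OpenCV has them; the pictures are not rectified), "world_from_camera" (4x4, takes a point from camera to world coordinates). Camera axes: x right, y down, z forward; pixel columns grow to the right and rows downward; lengths in m; the calibration is good to about 2 mm. A picture is of the moment at which its call begins. There is no depth.
- order.sign_off(): hands the job in; it is judged then, once.
Trained networks look in a picture, given as the dict that the camera call returned (one of the last four; its "shot" number tells which), for a name from the list of things; names that differ only in an ending like _2 or _b are one class to them, and where a whole thing is asked for, a point or a joint stands for the part that bears it (a point fixed in the world has none). Each returns a list of dicts, best first, with "p" (0 to 1); they miss things now and then, are a little off and sometimes report something else, mostly with a low value. They report only what shows in the picture. A call takes as long as a camera call.
- eyes.search_frame(label, picture): "position" ([x, y, z] in m, in the coordinates of the camera as it stood for that picture, good to about 4 mm: the middle of the surface that is visible of it).
- eyes.mark_of(label, picture): "position" ([x, y, z] in m, in the coordinates of the camera as it stood for that picture, good to about 4 mm: a listed point, or the origin of a listed thing).
The state is a dict: "t": time; "q": joint angles; "joint_velocities": joint speeds; "tau": joint torques, N m; "tool_pos": TCP position; "tool_rot": TCP orientation; "ft_force": force on the tool from outside, world axes, zero at the start; "moment": the same for the moment, N m; "opening": opening from 0.0 (shut) to 1.0 (fully open); "grasp_force": force on a finger pad.
Only numpy, scipy, OpenCV 4.12 (cv2) and the standard library are available. Lean on these libraries where they do the work, as an engineer would, in place of code of your own. Each camera call takes 0.05 s, during which the arm holds its last target. There are 200 camera calls.

## Working session

There is one attempt and no reset: what is moved stays moved. The work goes in short steps, Python scripts to look and compute and a tool call to move; the robot and the scene stay as the last step left them, time stands still between calls to the robot, and variables do not carry over. Pictures are saved under pics/ and viewed, at most 10 in all, crops included, and the job is handed in when it is done.

Besides the shell and the picture viewer there is one more tool, called after ">>>" as a command line: name --pt "numbers of a row" for each row, then --argument value for the rest. carry_out: Moves the arm, as the interface text tells. Its arguments: {"type":"object","properties":{"steps":{"type":"array"},"hand":{"type":"number"}},"required":["steps"]}

```bash
mkdir -p pics
cat > h.py <<'E'
import numpy as np, cv2
from scipy.spatial.transform import Rotation as R
from bench import readout, eyes, order
def look(cam,labels,fn='mark_of',pic=None):
    p=eyes.get_image(cam); out={}
    if pic: cv2.imwrite('pics/'+pic,p['image'])
    T=np.array(p['world_from_camera'])
    for l in labels:
        r=getattr(eyes,fn)(l,p)
        out[l]=[(np.round((T@np.r_[d['position'],1])[:3],4),round(d['p'],2)) for d in r[:2]]
    return p,out
E
python3 - <<'E'
from h import *
for c in ['scene','side','wrist']:
    p,o=look(c,['tub','tub_cap','tub_grip','tub_mouth','dial_large','rack','tray','spare_tub','cup_red','cup_blue','white_bottle','soup_tub','paint_blue','paint_green','brush'],pic=c+'0.png')
    print(c,np.round(p['world_from_camera'],2).tolist())
    for k,v in o.items(): print(k,v)
s=readout.get_state();print({k:np.round(v,3) for k,v in s.items()})
E
```

```text
scene [[0.79, 0.34, -0.51, 1.18], [0.61, -0.41, 0.67, -0.75], [0.02, -0.85, -0.53, 0.68], [0.0, 0.0, 0.0, 1.0]]
tub [(array([0.6007, 0.3023, 0.0404]), 0.69)]
tub_cap [(array([0.6056, 0.2451, 0.1072]), 0.84), (array([ 0.57  ,  0.4735, -0.001 ]), 0.18)]
tub_grip [(array([0.6041, 0.2703, 0.073 ]), 0.83)]
tub_mouth [(array([0.609 , 0.2445, 0.1153]), 0.64)]
dial_large [(array([0.6314, 0.24  , 0.112 ]), 0.87), (array([ 0.4136, -0.4631,  0.0032]), 0.22)]
rack [(array([0.5448, 0.2625, 0.0028]), 0.84)]
tray [(array([ 5.854e-01, -1.755e-01, -3.000e-04]), 0.72)]
spare_tub [(array([0.4813, 0.2878, 0.0322]), 0.9)]
cup_red [(array([ 0.5662,  0.474 , -0.0054]), 0.55)]
cup_blue [(array([0.7642, 0.1384, 0.0015]), 0.65)]
white_bottle []
soup_tub [(array([ 0.4082, -0.4668,  0.0012]), 0.85)]
paint_blue [(array([0.758 , 0.0139, 0.0013]), 0.72)]
paint_green [(array([ 7.896e-01, -8.090e-02,  5.000e-04]), 0.69), (array([0.606 , 0.2487, 0.104 ]), 0.55)]
brush [(array([ 0.7618, -0.2413,  0.0013]), 0.68)]
side [[0.88, -0.22, 0.42, 0.08], [-0.48, -0.44, 0.76, -0.98], [0.02, -0.87, -0.49, 0.74], [0.0, 0.0, 0.0, 
[... 1173 characters left out ...]
, 0.0, 0.0, 1.0]]
tub []
tub_cap []
tub_grip []
tub_mouth []
dial_large []
rack []
tray []
spare_tub []
cup_red []
cup_blue []
white_bottle []
soup_tub []
paint_blue []
paint_green []
brush []
{'t': np.float64(2.4), 'q': array([ 1.288,  0.423,  1.63 , -0.   ,  1.089, -0.019]), 'joint_velocities': array([ 0.001,  0.001,  0.001, -0.   , -0.001,  0.001]), 'tau': array([-0.0000e+00, -5.5733e+01, -2.8214e+01, -0.0000e+00,  1.0000e-03,
        0.0000e+00]), 'tool_pos': array([0.163, 0.603, 0.231]), 'tool_rot': array([ 0.132,  0.991, -0.   ,  0.   ]), 'ft_force': array([-0.042,  0.128,  0.43 ]), 'moment': array([ 0.036,  0.003, -0.054]), 'grasp_force': np.float64(0.0), 'opening': np.float64(1.004)}
```

View pics/scene0.png

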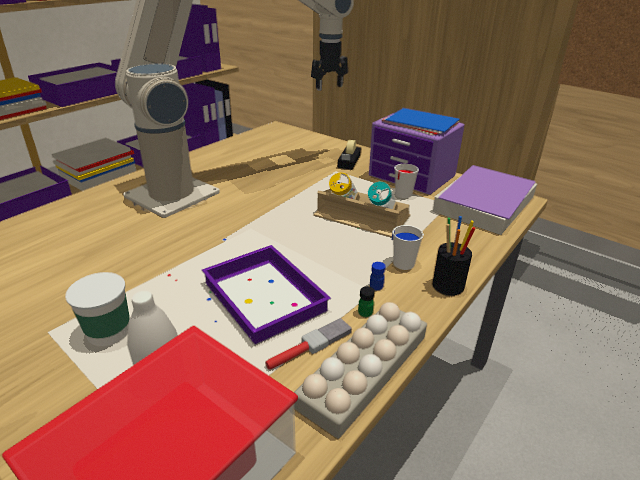

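View pics/side0.png

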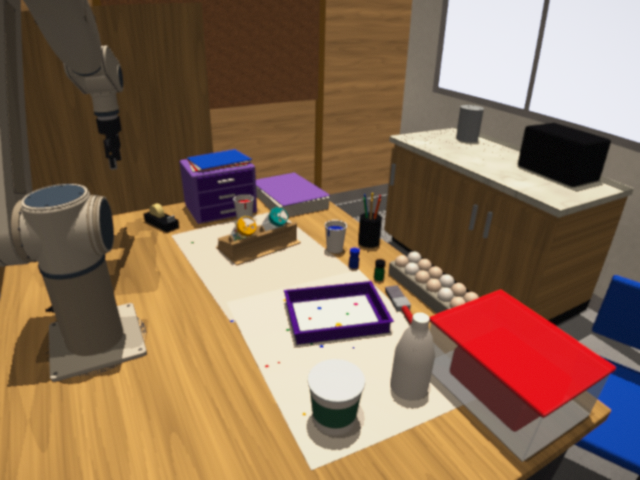

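```bash
cat >> h.py <<'E'
yaw=np.radians(8.); FOOT=np.array([.6006,.3043,.0345])
RK=R.from_euler('z',yaw)
TUB=RK*R.from_euler('x',40,degrees=True)   # tub frame (leans to -y)
def dialpose(psi,h):  # tool z=-tub z; psi turn about tool z; TCP h above foot
    r=TUB*R.from_euler('x',180,degrees=True)*R.from_euler('z',psi,degrees=True)
    return r,FOOT+TUB.apply([0,0,h])
R0=R.from_euler('z',90,degrees=True)
def wrist(r,q1,q23):
    m=(R.from_euler('z',q1)*R.from_euler('y',q23)).inv()*r*R0.inv()
    a,b,c=m.as_euler('ZYZ')
    w=lambda v:(v+np.pi)%(2*np.pi)-np.pi
    return [np.round([(w(a)+1.31)%(2*np.pi)-1.31,b,w(c)],2),np.round([(w(a+np.pi)+1.31)%(2*np.pi)-1.31,-b,w(c+np.pi)],2)]
def go(r,p):
    s=readout.get_state(); r0=R.from_quat(s['tool_rot'])
    print('shift mm',np.round(1e3*r0.inv().apply(p-s['tool_pos']),1),'rotvec deg',np.round(np.degrees((r0.inv()*r).as_rotvec()),1),'q',np.round(s['q'],2),'t',s['t'])
E
python3 - <<'E'
from h import *
for psi in range(-180,180,30):
    r,p=dialpose(psi,72)
    print(psi,[wrist(r,.15,q)[0].tolist() for q in (1.6,2.0,2.4)])
for phi in (50,30):
  for s in (0,180):
    for nm,tip,q1 in(('grasp',0,.6),('pour',80,-.1)):
      r=RK*R.from_euler('x',tip-phi,degrees=True).inv()*R.from_euler('x',180,degrees=True)*R.from_euler('z',90+s,degrees=True) if 0 else RK*R.from_euler('x',tip-phi,degrees=True)*R.from_euler('x',180,degrees=True)*R.from_euler('z',s,degrees=True)
      print(phi,s,nm,r.as_matrix()[:,2].round(2),[[w.tolist() for w in wrist(r,q1,q)] for q in (1.6,2.0)])
E
```

```text
-180 [[0.7, 1.54, -1.58], [0.75, 1.24, -1.85], [0.9, 0.97, -2.18]]
-150 [[0.7, 1.54, -1.06], [0.75, 1.24, -1.33], [0.9, 0.97, -1.65]]
-120 [[0.7, 1.54, -0.53], [0.75, 1.24, -0.8], [0.9, 0.97, -1.13]]
-90 [[0.7, 1.54, -0.01], [0.75, 1.24, -0.28], [0.9, 0.97, -0.61]]
-60 [[0.7, 1.54, 0.51], [0.75, 1.24, 0.24], [0.9, 0.97, -0.08]]
-30 [[0.7, 1.54, 1.04], [0.75, 1.24, 0.77], [0.9, 0.97, 0.44]]
0 [[0.7, 1.54, 1.56], [0.75, 1.24, 1.29], [0.9, 0.97, 0.96]]
30 [[0.7, 1.54, 2.08], [0.75, 1.24, 1.82], [0.9, 0.97, 1.49]]
60 [[0.7, 1.54, 2.61], [0.75, 1.24, 2.34], [0.9, 0.97, 2.01]]
90 [[0.7, 1.54, 3.13], [0.75, 1.24, 2.86], [0.9, 0.97, 2.54]]
120 [[0.7, 1.54, -2.63], [0.75, 1.24, -2.9], [0.9, 0.97, 3.06]]
150 [[0.7, 1.54, -2.11], [0.75, 1.24, -2.37], [0.9, 0.97, -2.7]]
50 0 grasp [ 0.11 -0.76 -0.64] [[[-0.81, 1.9, 1.9], [2.33, -1.9, -1.24]], [[-0.76, 1.61, 2.19], [2.38, -1.61, -0.95]]]
50 0 pour [-0.07  0.5  -0.87] [[[0.51, 1.66, 1.35], [3.65, -1.66, -1.79]], [[0.53, 1.32, 1.15], [3.67, -1.32, -1.99]]]
50 180 grasp [ 0.11 -0.76 -0.64] [[[-0.81, 1.9, -1.24], [2.33, -1.9, 1.9]], [[-0.76, 1.61, -0.95], [2.38, -1.61, 2.19]]]
50 180 pour [-0.07  0.5  -0.87] [[[0.51, 1.66, -1.79], [3.65, -1.66, 1.35]], [[0.53, 1.32, -1.99], [3.67, -1.32, 1.15]]]
30 0 grasp [ 0.07 -0.5  -0.87] [[[-0.47, 1.77, 1.99], [2.67, -1.77, -1.15]], [[-0.47, 1.41, 2.17], [2.67, -1.41, -0.97]]]
30 0 pour [-0.11  0.76 -0.64] [[[0.85, 1.73, 1.39], [4.0, -1.73, -1.75]], [[0.85, 1.47, 1.09], [3.99, -1.47, -2.05]]]
30 180 grasp [ 0.07 -0.5  -0.87] [[[-0.47, 1.77, -1.15], [2.67, -1.77, 1.99]], [[-0.47, 1.41, -0.97], [2.67, -1.41, 2.17]]]
30 180 pour [-0.11  0.76 -0.64] [[[0.85, 1.73, -1.75], [4.0, -1.73, 1.39]], [[0.85, 1.47, -2.05], [3.99, -1.47, 1.09]]]
```

Run:
```python
from h import *
r,p=dialpose(-145,160); print(p); go(r,p)
```

```text
[  14.91399918 -101.54082718  122.6016109 ]
shift mm [ -40875.9  -94765.9 -122368.7] rotvec deg [-35.   19.5  11.4] q [ 1.29  0.42  1.63 -0.    1.09 -0.02] t 2.4
```

```bash
sed -i 's/\[0,0,h\]/[0,0,h\/1e3]/' h.py
python3 - <<'E'
from h import *
r,p=dialpose(-145,160); print(p); go(r,p); go(r,p+[0,-.03,.1])
E
```

```text
[0.6149134  0.20245487 0.15706711]
shift mm [-540.9 -269.2   74.3] rotvec deg [-35.   19.5  11.4] q [ 1.29  0.42  1.63 -0.    1.09 -0.02] t 2.4
shift mm [-548.7 -298.2  -25.7] rotvec deg [-35.   19.5  11.4] q [ 1.29  0.42  1.63 -0.    1.09 -0.02] t 2.4
```

>>> carry_out --pt "-70 -38 -5 -4 2 1" --pt "-140 -76 -8 -9 5 3" --pt "-210 -114 -12 -14 8 4" --pt "-280 -152 -15 -19 10 6" --pt "-350 -190 -18 -24 13 8" --pt "-420 -228 -21 -30 16 10" --pt "-490 -266 -24 -35 19 11" --pt "-549 -298 -26 -35 19 11" --hand 0

```text
t: 3.4
tool_pos: [0.5258, 0.2559, 0.2522]
tool_rot: [0.218, 0.915, 0.318, -0.122]
ft_force: [0.6, 1.6, 0.2]
opening: 0.996
grasp_force: 0.0
```

Run:
```python
from h import *
r,p=dialpose(-145,160); go(r,p); go(r,p+[0,-.03,.1])
```

```text
shift mm [-129.6  -45.4   31.6] rotvec deg [0.  0.3 0.3] q [ 0.1   0.38  1.82  0.79  1.12 -1.44] t 3.4
shift mm [-103.   -13.6  -64.2] rotvec deg [0.  0.3 0.3] q [ 0.1   0.38  1.82  0.79  1.12 -1.44] t 3.4
```

>>> carry_out --pt "-50 -7 -32 0 0 0" --pt "-103 -14 -64 0 0 0" --pt "-103 -14 -64 0 0 0" --pt "-112 -24 -32 0 0 0" --pt "-121 -35 0 0 0 0" --pt "-130 -45 32 0 0 0" --pt "-130 -45 32 0 0 0" --pt "-130 -45 32 0 0 0"

```text
t: 4.4
tool_pos: [0.6149, 0.2062, 0.1589]
tool_rot: [0.216, 0.915, 0.318, -0.121]
ft_force: [0.8, 0.8, 1.1]
opening: 0.997
grasp_force: 0.0
```

Run:
```python
from h import *
r,p=dialpose(-145,160); go(r,p)
p,o=look('wrist',['tub_mouth','tub_cap','dial_large'],pic='w1.png'); print(o)
for k,v in o.items():
  if v: print(k,TUB.inv().apply(v[0][0]-FOOT).round(4))
```

```text
shift mm [-1.9 -3.6 -1. ] rotvec deg [-0.   0.3  0.6] q [ 0.01  0.62  1.67  0.79  1.11 -1.56] t 4.4
{'tub_mouth': [(array([0.6114, 0.2468, 0.1149]), 0.84)], 'tub_cap': [(array([0.607 , 0.2485, 0.1038]), 0.84)], 'dial_large': [(array([0.6277, 0.2428, 0.1114]), 0.87)]}
tub_mouth [0.0027 0.0069 0.0992]
tub_cap [-0.0014  0.0015  0.0892]
dial_large [ 1.830e-02 -1.000e-04  1.005e-01]
```

View pics/w1.png

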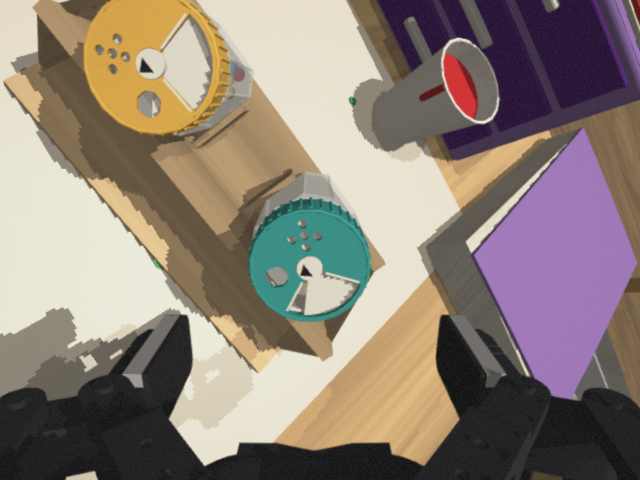

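```bash
cat >> h.py <<'E'
def teal(p):
    hsv=cv2.cvtColor(p['image'],cv2.COLOR_BGR2HSV)
    m=cv2.inRange(hsv,(78,110,50),(98,255,255))
    n,l,st,c=cv2.connectedComponentsWithStats(m); i=1+st[1:,4].argmax()
    m=np.uint8(l==i)*255; cs,_=cv2.findContours(m,0,2); return cv2.convexHull(max(cs,key=cv2.contourArea))
def proj(p,P):
    T=np.linalg.inv(p['world_from_camera']); K=np.array([[p['fx'],0,p['cx']],[0,p['fy'],p['cy']],[0,0,1]])
    return cv2.projectPoints(np.asarray(P,float),R.from_matrix(T[:3,:3]).as_rotvec(),T[:3,3],K,np.array(p['dist_coeffs']))[0][:,0]
def caphull(p,foot):
    a=np.linspace(0,2*np.pi,60); L=[]
    for z in (.078,.102): L+=list(foot+TUB.apply(np.c_[.031*np.cos(a),.031*np.sin(a),0*a+z]))
    return cv2.convexHull(proj(p,L).astype(np.float32))
def cen(h): m=cv2.moments(h); return np.array([m['m10'],m['m01']])/m['m00'],m['m00']
E
python3 - <<'E'
from h import *
from scipy.optimize import least_squares
ps=[eyes.get_image(c) for c in ('wrist','scene','side')]
hs=[cen(teal(p)) for p in ps]
f=lambda x,k:np.concatenate([(cen(caphull(p,x))[0]-h[0])*w for p,h,w in [(ps[i],hs[i],(1/500,1/400,1/400)[i]) for i in k]])
for p,h in zip(ps,hs): print(h,cen(caphull(p,FOOT)))
for k in ([0,1,2],[0,1],[0]):
    s=least_squares(lambda x:np.r_[f(x,k),(x-FOOT)*.05],FOOT); print(k,s.x.round(4),TUB.inv().apply(s.x-FOOT).round(4),s.fun.round(4))
E
```

```text
(array([308.77751382, 258.66993492]), 11576.0) (array([305.80556642, 260.41947296]), 12066.74476538552)
(array([379.16563147, 192.94989648]), 402.5) (array([378.952203  , 193.36106705]), 453.46825146395713)
(array([277.06727829, 216.25917431]), 218.0) (array([278.22623838, 216.66000853]), 308.81366446078755)
[0, 1, 2] [0.6004 0.306  0.0353] [ 0.0001  0.0018 -0.0005] [-0.0001 -0.0005  0.0002 -0.0002  0.0023  0.     -0.      0.0001  0.    ]
[0, 1] [0.6005 0.3059 0.0353] [ 0.0002  0.0017 -0.0004] [-0.0001 -0.      0.0003 -0.0001 -0.      0.0001  0.    ]
[0] [0.6005 0.3059 0.0354] [ 0.0002  0.0018 -0.0003] [-0.      0.     -0.      0.0001  0.    ]
```

```bash
sed -i 's/FOOT=np.array.*/FOOT=np.array([.6004,.3059,.035])/' h.py
python3 - <<'E'
from h import *
r,p=dialpose(-145,74); go(r,p)
E
```

```text
shift mm [-0.1 -1.8 85.7] rotvec deg [-0.   0.4  0.5] q [ 0.    0.62  1.67  0.79  1.1  -1.57] t 4.75
```

>>> carry_out --pt "0 -2 20 0 0 0" --pt "0 -2 40 0 0 0" --pt "0 -2 58 0 0 0" --pt "0 -2 70 0 0 0" --pt "0 -2 79 0 0 0" --pt "0 -2 86 0 0 0" --pt "0 -2 86 0 0 0" --pt "0 -2 86 0 0 0"

```text
t: 5.75
tool_pos: [0.6067, 0.2589, 0.0909]
tool_rot: [0.216, 0.915, 0.318, -0.121]
ft_force: [-1.2, -0.2, 0.4]
opening: 1.003
grasp_force: 0.0
```

>>> carry_out --pt "0 0 0 0 0 0" --pt "0 0 0 0 0 0" --pt "0 0 0 0 0 0" --pt "0 0 0 0 0 0" --pt "0 0 0 0 0 0" --pt "0 0 0 0 0 0" --pt "0 0 0 0 0 0" --pt "0 0 0 0 0 0" --hand 255

```text
t: 6.75
tool_pos: [0.6072, 0.2586, 0.0918]
tool_rot: [0.216, 0.915, 0.318, -0.121]
ft_force: [-0.9, -3.7, 6.2]
opening: 0.704
grasp_force: 63.8
```

Run:
```python
from h import *
r,p=dialpose(-145,74); go(r,p); s=readout.get_state(); print(s['moment'],s['ft_force'],R.from_quat(s['tool_rot']).inv().apply(s['moment']))
p,o=look('wrist',['tub_mouth','dial_large'],pic='w2.png'); print(o)
```

```text
shift mm [ 0.2 -0.   0.2] rotvec deg [0.  0.4 0.5] q [ 0.09  0.72  1.69  0.88  0.98 -1.62] t 6.75
[-0.12523294  0.07996052  0.09265055] [-0.89909775 -3.68501983  6.24335765] [ 0.16859589  0.0462149  -0.01003529]
{'tub_mouth': [(array([0.6099, 0.2461, 0.1154]), 0.82)], 'dial_large': []}
```

View pics/w2.png

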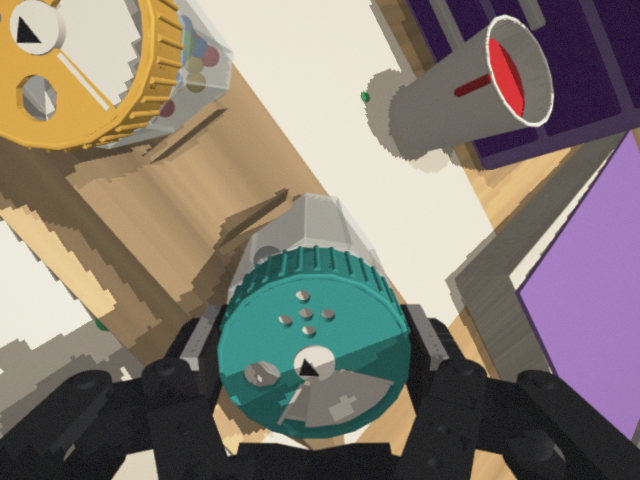

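>>> carry_out --pt "0 0 0 0 0 9" --pt "0 0 0 0 0 18" --pt "0 0 0 0 0 27" --pt "0 0 0 0 0 36" --pt "0 0 0 0 0 45" --pt "0 0 0 0 0 54" --pt "0 0 0 0 0 63" --pt "0 0 0 0 0 70"

```text
t: 7.9
tool_pos: [0.6076, 0.2589, 0.0919]
tool_rot: [0.703, 0.624, 0.191, -0.282]
ft_force: [1.2, -2.8, 5.0]
opening: 0.701
grasp_force: 63.8
```

```bash
cat >> h.py <<'E'
def mom():
    s=readout.get_state(); i=R.from_quat(s['tool_rot']).inv(); print('tool moment',i.apply(s['moment']).round(2),'force',i.apply(s['ft_force']).round(1),s['tool_pos'].round(4) if hasattr(s['tool_pos'],'round') else s['tool_pos'])
E
python3 - <<'E'
from h import *
mom(); r,p=dialpose(-75,74); go(r,p); p,o=look('wrist',['tub_mouth','dial_large'],pic='w3.png'); print(o)
for k,v in o.items():
  if v: print(k,TUB.inv().apply(v[0][0]-FOOT).round(4))
E
```

```text
tool moment [ 0.09 -0.19 -0.05] force [ 1.1  0.6 -5.7] [0.6076 0.2589 0.0919]
shift mm [-0.3 -0.5  0.2] rotvec deg [0.4 0.1 0.3] q [ 0.09  0.72  1.69  0.88  0.98 -0.39] t 7.9
{'tub_mouth': [(array([0.6062, 0.2441, 0.1161]), 0.89)], 'dial_large': [(array([0.6182, 0.2266, 0.0999]), 0.59)]}
tub_mouth [-0.0029  0.0046  0.102 ]
dial_large [ 0.0066 -0.0203  0.1018]
```

>>> carry_out --pt "0 0 0 0 0 2" --pt "0 0 0 0 0 4" --pt "0 0 0 0 0 6" --pt "0 0 0 0 0 8" --pt "0 0 0 0 0 10" --pt "0 0 0 0 0 12" --pt "0 0 0 0 0 14" --pt "0 0 0 0 0 14"

```text
t: 9.05
tool_pos: [0.6085, 0.2597, 0.0929]
tool_rot: [0.773, 0.536, 0.157, -0.302]
ft_force: [1.8, 1.3, 7.7]
opening: 0.704
grasp_force: 64.2
```

Run:
```python
from h import *
mom(); p,o=look('wrist',['tub_mouth','dial_large'],pic='w4.png'); print(o)
for k,v in o.items():
  if v: print(k,TUB.inv().apply(v[0][0]-FOOT).round(4))
```

```text
tool moment [ 0.03  0.54 -0.37] force [ 6.  -1.  -5.3] [0.6085 0.2597 0.0929]
{'tub_mouth': [(array([0.6115, 0.2446, 0.1145]), 0.86)], 'dial_large': [(array([0.6117, 0.229 , 0.1012]), 0.81), (array([0.6077, 0.2516, 0.1049]), 0.51)]}
tub_mouth [0.0025 0.0034 0.1009]
dial_large [ 0.0005 -0.017   0.1007]
```

>>> carry_out --pt "0 0 0 0 0 0" --pt "0 0 0 0 0 0" --pt "0 0 0 0 0 0" --pt "0 0 -10 0 0 0" --pt "0 0 -30 0 0 0" --pt "0 0 -60 0 0 0" --pt "0 0 -95 0 0 0" --pt "0 0 -130 0 0 0" --hand 30

```text
t: 10.2
tool_pos: [0.6178, 0.175, 0.1925]
tool_rot: [0.773, 0.535, 0.155, -0.302]
ft_force: [0.5, -0.5, -0.1]
opening: 0.88
grasp_force: 0.0
```

Run:
```python
from h import *
mom(); p,o=look('wrist',['tub_mouth','dial_large','tub_cap','tub_grip','tub'],pic='w5.png'); print(o)
for k,v in o.items():
  if v: print(k,TUB.inv().apply(v[0][0]-FOOT).round(4))
print(cen(teal(p)),cen(caphull(p,FOOT)))
```

```text
tool moment [-0.17 -0.31  0.  ] force [-0.2  0.6 -0.3] [0.6178 0.175  0.1925]
{'tub_mouth': [(array([0.611 , 0.2452, 0.1146]), 0.76)], 'dial_large': [(array([0.6082, 0.2446, 0.1138]), 0.26)], 'tub_cap': [(array([0.6069, 0.2506, 0.1042]), 0.75)], 'tub_grip': [], 'tub': [(array([0.6064, 0.3112, 0.0376]), 0.84)]}
tub_mouth [0.002  0.004  0.1006]
dial_large [-0.0008  0.0033  0.1001]
tub_cap [-0.0013  0.0018  0.0888]
tub [ 0.0067  0.0051 -0.0008]
(array([315.49815066, 230.58782312]), 8111.0) (array([313.60191852, 234.87198575]), 8362.368996592704)
```

View pics/w5.png

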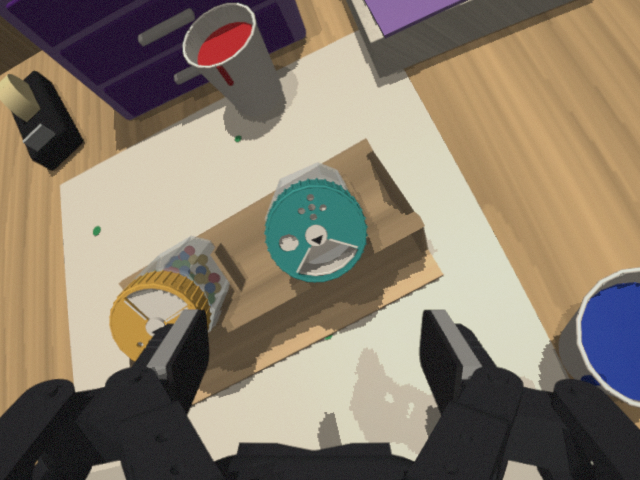

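```bash
cat >> h.py <<'E'
def ray(p,uv,z):
    K=np.array([[p['fx'],0,p['cx']],[0,p['fy'],p['cy']],[0,0,1]]); T=np.array(p['world_from_camera'])
    d=T[:3,:3]@np.r_[cv2.undistortPoints(np.array([[uv]],float),K,np.array(p['dist_coeffs']))[0,0],1]
    return (T[:3,3]+d*(z-T[2,3])/d[2]).round(3)
def bodypose(phi,p,yw=yaw,b=.022):
    r=R.from_euler('z',yw)*R.from_euler('x',180-phi,degrees=True)*R.from_euler('z',-90,degrees=True)
    return r,np.asarray(p)+r.apply([0,0,b])
E
python3 - <<'E'
from h import *
p=eyes.get_image('scene')
for uv in ((373,175),(440,190)): print(ray(p,uv,0))
for z in (.1,.15,.2): print(ray(p,(437,140),z),ray(p,(372,127),z))
G=FOOT+TUB.apply([0,0,.053])
r,q=bodypose(45,G); print(q,r.as_matrix()[:,2].round(2))
go(r,q); go(r,q-r.apply([0,0,.1])); go(r,q-r.apply([0,0,.14])+[0,0,.05])
E
```

```text
[0.413 0.535 0.   ]
[0.647 0.579 0.   ]
[0.54  0.745 0.1  ] [0.289 0.709 0.1  ]
[0.595 0.615 0.15 ] [0.366 0.582 0.15 ]
[0.651 0.486 0.2  ] [0.444 0.456 0.2  ]
[0.60730634 0.25675885 0.06004401] [ 0.1  -0.7  -0.71]
shift mm [-18.   11.5 151. ] rotvec deg [-21.  -82.9 -23.2] q [-0.04  0.58  1.66  0.75  1.17 -0.08] t 10.55
shift mm [ 69.5 -36.1 141.9] rotvec deg [-21.  -82.9 -23.2] q [-0.04  0.58  1.66  0.75  1.17 -0.08] t 10.55
shift mm [132.7 -70.3  99.8] rotvec deg [-21.  -82.9 -23.2] q [-0.04  0.58  1.66  0.75  1.17 -0.08] t 10.55
```

>>> carry_out --pt "10 -5 -20 -2 -9 -3" --pt "25 -14 -20 -5 -18 -5" --pt "45 -24 -10 -7 -28 -8" --pt "65 -34 5 -9 -38 -10" --pt "85 -45 25 -12 -48 -13" --pt "105 -55 50 -14 -58 -16" --pt "120 -63 75 -17 -68 -19" --pt "133 -70 100 -20 -78 -22" --hand 0

```text
t: 11.55
tool_pos: [0.5941, 0.357, 0.2093]
tool_rot: [0.627, 0.699, -0.227, 0.259]
ft_force: [0.3, -0.0, -0.3]
opening: 0.997
grasp_force: 0.0
```

Run:
```python
from h import *
G=FOOT+TUB.apply([0,0,.053])
r,q=bodypose(45,G)
go(r,q); go(r,q-r.apply([0,0,.1])); go(r,q-r.apply([0,0,.14])+[0,0,.05])
```

```text
shift mm [ 19.3   0.9 179.3] rotvec deg [-0.8 -4.8 -1.4] q [ 0.75  0.76  1.26 -0.55  1.58  0.77] t 11.55
shift mm [27.5 -0.6 79.6] rotvec deg [-0.8 -4.8 -1.4] q [ 0.75  0.76  1.26 -0.55  1.58  0.77] t 11.55
shift mm [-1.4 -0.8  1.6] rotvec deg [-0.8 -4.8 -1.4] q [ 0.75  0.76  1.26 -0.55  1.58  0.77] t 11.55
```

>>> carry_out --pt "5 0 20 -0.4 -2.4 -0.7" --pt "14 0 40 -0.8 -4.8 -1.4" --pt "22 -0.5 60 -0.8 -4.8 -1.4" --pt "27.5 -0.6 80 -0.8 -4.8 -1.4" --pt "27.5 -0.6 80 -0.8 -4.8 -1.4" --pt "27.5 -0.6 80 -0.8 -4.8 -1.4" --pt "27.5 -0.6 80 -0.8 -4.8 -1.4" --pt "27.5 -0.6 80 -0.8 -4.8 -1.4"

```text
t: 12.55
tool_pos: [0.5982, 0.3251, 0.1316]
tool_rot: [0.608, 0.697, -0.25, 0.287]
ft_force: [0.7, -0.4, -0.9]
opening: 0.999
grasp_force: 0.0
```

Run:
```python
from h import *
G=FOOT+TUB.apply([0,0,.053])
r,q=bodypose(45,G)
go(r,q); p,o=look('wrist',['tub_mouth','tub_cap','tub_grip','tub'],pic='w6.png'); 
for k,v in o.items():
  if v: print(k,TUB.inv().apply(v[0][0]-FOOT).round(4))
print(cen(teal(p)),cen(caphull(p,FOOT)))
```

```text
shift mm [ 1.3 -0.3 99.4] rotvec deg [-0.1 -0.3 -0.2] q [ 0.74  0.85  1.32 -0.62  1.5   0.82] t 12.55
tub_cap [0.0018 0.0023 0.0909]
tub_grip [0.0017 0.0017 0.0504]
tub [ 0.0046  0.0018 -0.0002]
(array([316.0038026, 327.290209 ]), 5917.0) (array([312.44654622, 318.79118615]), 8036.166307396255)
```

View pics/w6.png

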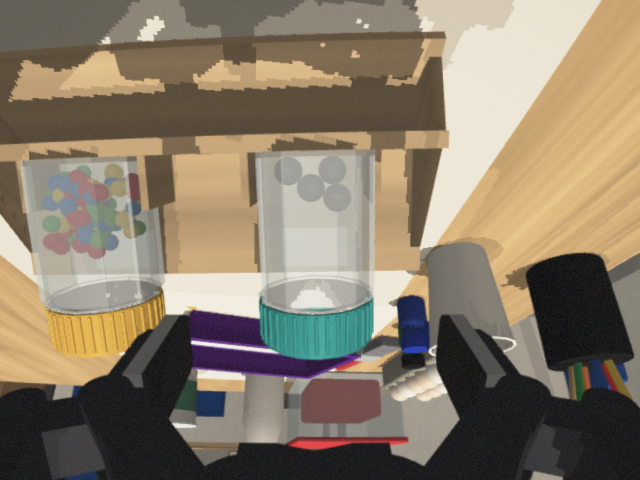

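>>> carry_out --pt "0.5 0.5 20 0 0 0" --pt "1 0.5 42 0 0 0" --pt "1 0.5 62 0 0 0" --pt "1 0.5 78 0 0 0" --pt "1 0.5 90 0 0 0" --pt "1 0.5 98 0 0 0" --pt "1 0.5 98 0 0 0" --pt "1 0.5 98 0 0 0"

```text
t: 13.8
tool_pos: [0.6079, 0.2576, 0.0609]
tool_rot: [0.608, 0.697, -0.25, 0.287]
ft_force: [0.5, -0.2, -0.5]
opening: 1.0
grasp_force: 0.0
```

>>> carry_out --pt "0 0 0 0 0 0" --pt "0 0 0 0 0 0" --pt "0 0 0 0 0 0" --pt "0 0 0 0 0 0" --pt "0 0 0 0 0 0" --pt "0 0 0 0 0 0" --pt "0 0 0 0 0 0" --pt "0 0 0 0 0 0" --hand 255

```text
t: 14.8
tool_pos: [0.6078, 0.2577, 0.061]
tool_rot: [0.608, 0.697, -0.25, 0.287]
ft_force: [-2.6, 3.6, 5.6]
opening: 0.686
grasp_force: 63.5
```

Run:
```python
from h import *
mom(); s=readout.get_state(); r=R.from_quat(s['tool_rot']); G=FOOT+TUB.apply([0,0,.053]); go(*bodypose(45,G))
np.save('grasp.npy',np.r_[s['tool_pos'],s['tool_rot']])
go(r,s['tool_pos']+TUB.apply([0,0,.06])); go(r,s['tool_pos']+TUB.apply([0,0,.06])+[0,-.06,.1])
```

```text
tool moment [ 0.21  0.18 -0.2 ] force [-1.2 -2.1 -6.7] [0.6078 0.2577 0.061 ]
shift mm [ 0.1 -0.6  1.3] rotvec deg [-0.1 -0.3 -0.2] q [ 0.66  0.9   1.42 -0.67  1.34  0.86] t 14.8
shift mm [-59.7   0.2  -5.5] rotvec deg [0. 0. 0.] q [ 0.66  0.9   1.42 -0.67  1.34  0.86] t 14.8
shift mm [-172.3   -7.9  -34.8] rotvec deg [0. 0. 0.] q [ 0.66  0.9   1.42 -0.67  1.34  0.86] t 14.8
```

>>> carry_out --pt "-6 0 -0.5 0 0 0" --pt "-18 0 -1.5 0 0 0" --pt "-32 0 -3 0 0 0" --pt "-46 0 -4 0 0 0" --pt "-60 0 -6 0 0 0" --pt "-95 -2 -14 0 0 0" --pt "-132 -5 -24 0 0 0" --pt "-172 -8 -35 0 0 0"

```text
t: 15.8
tool_pos: [0.6124, 0.158, 0.2065]
tool_rot: [0.608, 0.697, -0.251, 0.286]
ft_force: [1.2, 0.5, -2.0]
opening: 0.677
grasp_force: 65.9
```

```bash
cat >> h.py <<'E'
# grasp relation: tub pose in tool frame
def tub_in_tool():
    g=np.load('grasp.npy'); r=R.from_quat(g[3:]); return r.inv()*TUB, r.inv().apply(FOOT-g[:3])
def tool_for(tr,mouth): # tool pose that puts tub rotation tr with mouth point there
    rt,pt=tub_in_tool(); r=tr*rt.inv(); foot=np.asarray(mouth)-tr.apply([0,0,.102]); return r,foot-r.apply(pt)
def tubrot(lean,yw=yaw): return R.from_euler('z',yw)*R.from_euler('x',lean,degrees=True)
E
python3 - <<'E'
from h import *
mom()
p,o=look('scene',['tray','cup_blue','paint_blue','spare_tub'],pic='s2.png'); print(o)
for yw in (0,yaw):
  r,q=tool_for(tubrot(40,yw),[.59,-.10,.20]); print(q); go(r,q)
  r,q=tool_for(tubrot(120,yw),[.585,-.17,.085]); print(q,r.as_matrix()[:,2].round(2)); go(r,q)
E
```

```text
tool moment [-0.07  0.53  0.02] force [1.7 1.2 1.2] [0.6124 0.158  0.2065]
{'tray': [(array([ 5.818e-01, -1.781e-01,  1.000e-04]), 0.78)], 'cup_blue': [(array([0.7652, 0.1392, 0.0028]), 0.86)], 'paint_blue': [(array([7.535e-01, 1.410e-02, 7.000e-04]), 0.83), (array([ 0.7613, -0.2387, -0.0036]), 0.67)], 'spare_tub': [(array([0.4819, 0.2873, 0.0349]), 0.65)]}
[ 0.59059261 -0.08316374  0.14791026]
shift mm [-128.2  -54.2  207.7] rotvec deg [5.5 0.  5.7] q [ 0.55  0.65  1.54 -0.71  1.39  0.7 ] t 16.05
[ 0.58559261 -0.11577803  0.09253519] [-0.    0.58 -0.82]
shift mm [-111.7  -63.5  269.3] rotvec deg [ 0.8 79.9  8.4] q [ 0.55  0.65  1.54 -0.71  1.39  0.7 ] t 16.05
[ 0.58824369 -0.08324511  0.14791026]
shift mm [-128.1  -56.6  207.5] rotvec deg [-0.1  0.   0. ] q [ 0.55  0.65  1.54 -0.71  1.39  0.7 ] t 16.05
[ 0.57804061 -0.11622324  0.09253519] [-0.08  0.57 -0.82]
shift mm [-111.3  -71.   268.9] rotvec deg [ 0.1 80.  -0.2] q [ 0.55  0.65  1.54 -0.71  1.39  0.7 ] t 16.05
```

>>> carry_out --pt "-16 -7 26 0 0 0" --pt "-32 -14 52 0 0 0" --pt "-48 -21 78 0 0 0" --pt "-64 -28 104 0 0 0" --pt "-80 -35 130 0 0 0" --pt "-96 -42 156 0 0 0" --pt "-112 -49 182 0 0 0" --pt "-128 -57 207 0 0 0"

```text
t: 17.05
tool_pos: [0.5877, -0.0831, 0.1471]
tool_rot: [0.607, 0.698, -0.251, 0.286]
ft_force: [0.5, 0.0, -2.9]
opening: 0.668
grasp_force: 65.9
```

Run:
```python
from h import *
r,q=tool_for(tubrot(40),[.59,-.10,.20]); go(r,q)
for l in (80,120,130): 
  r,q=tool_for(tubrot(l),[.585,-.165,.085 if l>90 else .15]); print(l,q); go(r,q)
```

```text
shift mm [-0.7  0.6 -0.4] rotvec deg [-0.1 -0.   0.2] q [ 0.2   0.59  1.84 -0.95  1.04  0.71] t 17.05
80 [ 0.579132   -0.11898893  0.12091909]
shift mm [ -6.  -13.2  42.8] rotvec deg [-0.1 40.   0. ] q [ 0.2   0.59  1.84 -0.95  1.04  0.71] t 17.05
120 [ 0.57804061 -0.11122324  0.09253519]
shift mm [ 19.6 -13.2  57.5] rotvec deg [-0.  80.  -0.1] q [ 0.2   0.59  1.84 -0.95  1.04  0.71] t 17.05
130 [ 0.57833736 -0.11333472  0.10183626]
shift mm [ 11.5 -13.2  52.4] rotvec deg [ 0.  90.  -0.2] q [ 0.2   0.59  1.84 -0.95  1.04  0.71] t 17.05
```

Run:
```python
from h import *
s=readout.get_state(); r=R.from_quat(s['tool_rot']); rt,pt=tub_in_tool(); print(s['opening'])
foot=s['tool_pos']+r.apply(pt); tr=r*rt
for c in ('scene','side','wrist'):
  p,o=look(c,['tub','tub_cap','tub_grip','tub_mouth','dial_large'],pic=c+'3.png')
  for k,v in o.items():
    if v: print(c,k,tr.inv().apply(v[0][0]-foot).round(4),v[0][1])
```

```text
0.6683774146999224
scene tub [0.0013 0.0052 0.0061] 0.91
scene tub_cap [-0.0005  0.0036  0.0914] 0.65
scene tub_grip [-0.0034  0.0019  0.0549] 0.97
scene tub_mouth [-0.0026  0.0021  0.1024] 0.71
scene dial_large [ 0.0015 -0.0174  0.1058] 0.9
side tub [0.0015 0.0082 0.0009] 0.91
side tub_cap [0.0023 0.0073 0.0908] 0.92
side tub_grip [ 0.0064 -0.0003  0.0514] 0.81
side tub_mouth [0.0076 0.0002 0.0957] 0.72
side dial_large [ 0.0023 -0.0126  0.1045] 0.69
wrist tub [0.0051 0.0057 0.0012] 0.95
```

View pics/wrist3.png

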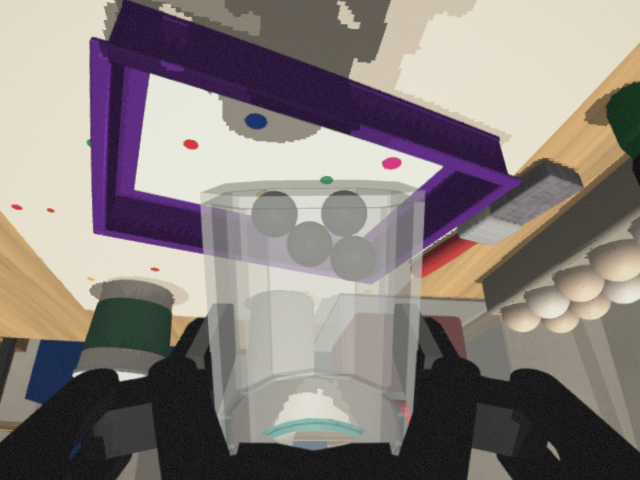

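>>> carry_out --pt "-2 -3 10 0 10 0" --pt "-4 -7 21 0 20 0" --pt "-5 -10 32 0 30 0" --pt "-6 -13 43 0 40 0" --pt "0 -13 47 0 50 0" --pt "6 -13 50 0 60 0" --pt "13 -13 54 0 70 0" --pt "19 -13 57 0 80 0"

```text
t: 18.95
tool_pos: [0.5796, -0.1117, 0.0961]
tool_rot: [0.626, 0.718, 0.201, -0.229]
ft_force: [0.4, -0.0, -3.1]
opening: 0.675
grasp_force: 65.9
```

Run:
```python
from h import *
mom(); print(readout.get_state()['opening'])
p,o=look('scene',['marble1_center','tub_mouth','tray'],pic='s4.png'); print(o)
p2=eyes.get_image('wrist'); cv2.imwrite('pics/both4.png',np.hstack([p['image'][200:380,170:390].repeat(2,0).repeat(2,1),cv2.resize(p2['image'],(360,360))]))
for l in (120,130,140): 
  r,q=tool_for(tubrot(l),[.585,-.165,.088]); print(l,q); go(r,q)
```

```text
tool moment [-0.01 -0.43  0.02] force [-1.9  0.4  2.5] [ 0.5796 -0.1117  0.0961]
0.674675229681522
{'marble1_center': [], 'tub_mouth': [(array([ 0.5871, -0.1653,  0.0907]), 0.74)], 'tray': [(array([ 5.845e-01, -1.806e-01, -3.000e-04]), 0.67), (array([ 7.928e-01, -7.990e-02,  7.000e-04]), 0.62)]}
120 [ 0.57804061 -0.11122324  0.09553519]
shift mm [-0.1 -1.  -0.1] rotvec deg [ 0.2  0.2 -0. ] q [-0.46  0.72  1.62  0.53  1.22 -0.89] t 19.2
130 [ 0.57833736 -0.11333472  0.10483626]
shift mm [ 3.5 -1.  -8.9] rotvec deg [ 0.2 10.2 -0. ] q [-0.46  0.72  1.62  0.53  1.22 -0.89] t 19.2
140 [ 0.57885438 -0.11701351  0.11362577]
shift mm [  5.5  -1.  -18.2] rotvec deg [ 0.2 20.2 -0. ] q [-0.46  0.72  1.62  0.53  1.22 -0.89] t 19.2
```

View pics/both4.png

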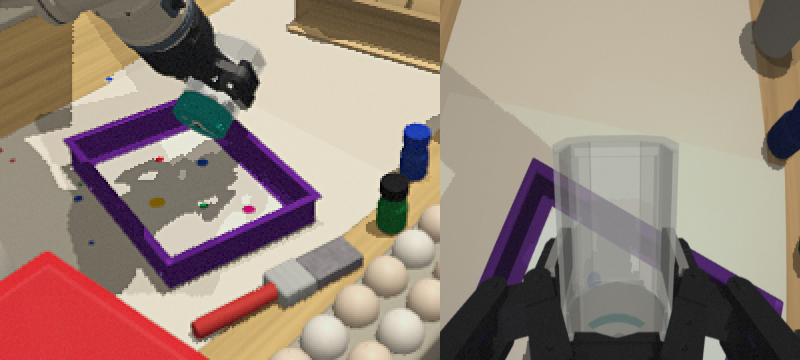

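>>> carry_out --pt "4 -1 -9 0 10 0" --pt "5 -1 -16 0 18 0" --pt "5 5 -16 0 18 0" --pt "5 -6 -16 0 18 0" --pt "5 5 -16 0 14 0" --pt "5 -6 -16 0 22 0" --pt "5 0 -16 0 18 0" --pt "5 -1 -16 0 18 0"

```text
t: 20.2
tool_pos: [0.579, -0.1151, 0.113]
tool_rot: [0.587, 0.675, 0.294, -0.337]
ft_force: [0.3, 0.8, -1.3]
opening: 0.67
grasp_force: 66.0
```

Run:
```python
from h import *
mom(); print(readout.get_state()['opening'])
for c in ('scene','side','wrist'):
  p,o=look(c,['marble1_center'],pic=c+'5.png'); print(c,[(x,TUB is None) for x in o['marble1_center']])
  if c=='scene': a=p['image'][200:380,170:390].repeat(2,0).repeat(2,1)
cv2.imwrite('pics/both5.png',np.hstack([a,cv2.resize(p['image'],(360,360))]))
```

```text
tool moment [-0.01 -0.57 -0.03] force [-0.6  0.4  1.3] [ 0.579  -0.1151  0.113 ]
0.6700576831339009
scene [((array([ 0.6067, -0.2005,  0.0138]), 0.36), False)]
side [((array([ 0.6147, -0.2012,  0.0128]), 0.58), False)]
wrist []
```

View pics/both5.png

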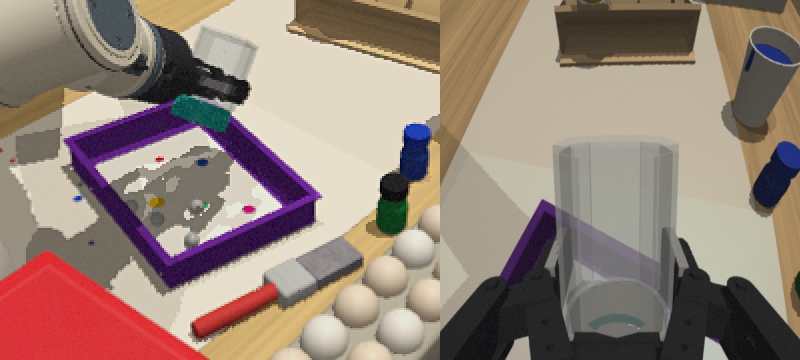

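>>> carry_out --pt "-3 6 0 0 8 0" --pt "-3 -6 0 0 8 0" --pt "-3 6 0 0 2 0" --pt "-3 -6 0 0 10 0" --pt "-3 6 0 0 2 0" --pt "-3 -6 0 0 8 0" --pt "-3 0 0 0 8 0" --pt "-3 0 0 0 8 0"

```text
t: 21.5
tool_pos: [0.5796, -0.118, 0.1093]
tool_rot: [0.566, 0.649, 0.334, -0.383]
ft_force: [0.3, 0.4, -1.7]
opening: 0.675
grasp_force: 66.0
```

Run:
```python
from h import *
mom(); print(readout.get_state()['opening'])
p=eyes.get_image('scene');q=eyes.get_image('side'); w=eyes.get_image('wrist')
a=cv2.resize(p['image'][260:345,195:335],(560,340),interpolation=2)
b=cv2.resize(q['image'][275:345,280:395],(400,250),interpolation=2); c=cv2.resize(w['image'][200:480,120:560],(400,250))
cv2.imwrite('pics/c6.png',np.vstack([np.pad(a,((0,0),(0,240),(0,0))),np.hstack([b,c])]))
r,q=tool_for(tubrot(40),[.59,-.10,.22]); go(r,q)
```

```text
tool moment [ 0.02 -0.62 -0.01] force [-1.3  0.3  1.1] [ 0.5796 -0.118   0.1093]
0.6749905681670346
shift mm [67.1 13.5  0.8] rotvec deg [  -0.  -105.9   -0. ] q [-0.57  0.91  1.47  0.73  1.61 -1.02] t 21.65
```

View pics/c6.png

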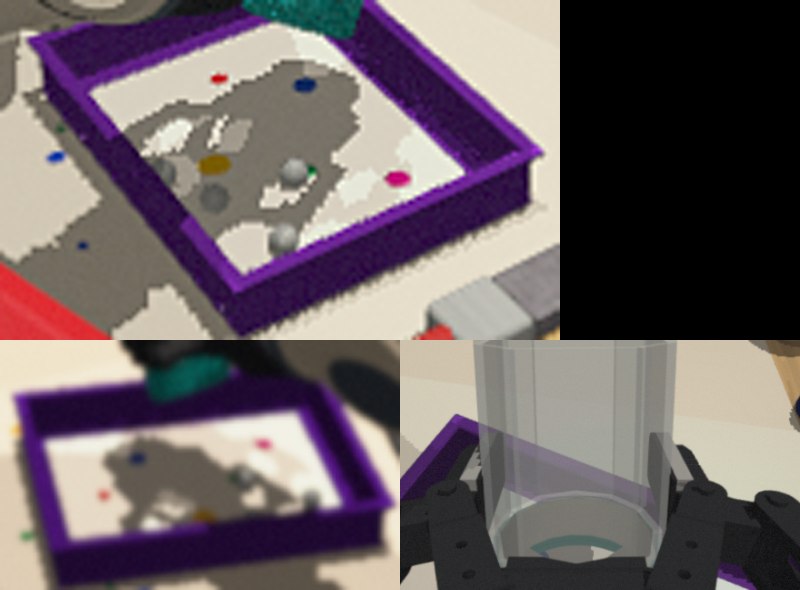

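>>> carry_out --pt "5 2 -20 0 -10 0" --pt "12 3 -30 0 -20 0" --pt "20 5 -35 0 -30 0" --pt "28 7 -35 0 -40 0" --pt "36 8 -30 0 -50 0" --pt "44 10 -25 0 -60 0" --pt "52 12 -15 0 -70 0" --pt "60 13 -8 0 -80 0"

```text
t: 22.65
tool_pos: [0.5894, -0.0938, 0.1672]
tool_rot: [0.649, 0.743, -0.107, 0.126]
ft_force: [-0.4, -0.4, -2.6]
opening: 0.672
grasp_force: 66.0
```

Run:
```python
from h import *
r,q=tool_for(tubrot(40),[.59,-.10,.22]); go(r,q)
g=np.load('grasp.npy'); r=R.from_quat(g[3:]); q=g[:3]+TUB.apply([0,0,.06])+[0,-.06,.1];go(r,q);
```

```text
shift mm [ 9.8  0.3 -4.2] rotvec deg [  0.1 -25.7  -0.1] q [-0.01  0.46  1.8  -0.43  0.88  0.13] t 22.65
shift mm [ 221.3   58.  -118.3] rotvec deg [  0.1 -25.7  -0.1] q [-0.01  0.46  1.8  -0.43  0.88  0.13] t 22.65
```

>>> carry_out --pt "15 4 -15 0 -9 0" --pt "35 10 -28 0 -18 0" --pt "60 16 -40 0 -25.7 0" --pt "95 25 -55 0 -25.7 0" --pt "130 34 -72 0 -25.7 0" --pt "165 43 -90 0 -25.7 0" --pt "195 51 -105 0 -25.7 0" --pt "221 58 -118 0 -25.7 0"

```text
t: 23.65
tool_pos: [0.6129, 0.16, 0.2067]
tool_rot: [0.609, 0.698, -0.248, 0.285]
ft_force: [-0.4, 0.9, -1.4]
opening: 0.669
grasp_force: 66.0
```

>>> carry_out --pt "0 0 0 0 0 0" --pt "0 0 0 0 0 0" --pt "0 0 0 0 0 0" --pt "0 0 0 0 0 0" --pt "0 0 0 0 0 0" --pt "0 0 0 0 0 0" --pt "0 0 0 0 0 0" --pt "0 0 0 0 0 0"

```text
t: 24.65
tool_pos: [0.6131, 0.1582, 0.2063]
tool_rot: [0.609, 0.698, -0.249, 0.285]
ft_force: [0.6, -0.8, -1.6]
opening: 0.672
grasp_force: 66.1
```

Run:
```python
from h import *
from scipy.optimize import least_squares
g=np.load('grasp.npy'); rg=R.from_quat(g[3:])
go(rg,g[:3]); s=readout.get_state(); r=R.from_quat(s['tool_rot']); rt,pt=tub_in_tool()
foot=s['tool_pos']+r.apply(pt); tr=r*rt; print('op',s['opening'])
mom(); ps=[]
for c in ('scene','side','wrist'):
  p,o=look(c,['tub','tub_cap','tub_grip','tub_mouth','dial_large'],pic=c+'7.png'); 
  for k,v in o.items():
    if v: print(c,k,tr.inv().apply(v[0][0]-foot).round(4),v[0][1])
  if c!='wrist': ps.append((p,cen(teal(p))[0]))
import h; h.TUB=tr
f=lambda x:np.concatenate([(cen(caphull(p,x))[0]-c)/400 for p,c in ps])
s=least_squares(f,foot); print('teal fit',tr.inv().apply(s.x-foot).round(4),s.fun.round(4))
# same check for scene's first picture is bias
```

```text
shift mm [172.6   8.3  34.2] rotvec deg [-0.1 -0.3  0. ] q [ 0.54  0.64  1.54 -0.71  1.39  0.7 ] t 24.65
op 0.6722706012302976
tool moment [ 0.02  0.51 -0.  ] force [0.5 0.5 1.7] [0.6131 0.1582 0.2063]
scene tub [0.0004 0.0032 0.0046] 0.81
scene tub_cap [0.002  0.0046 0.0914] 0.61
scene tub_grip [-0.0021  0.0022  0.0535] 0.92
scene tub_mouth [-0.      0.0055  0.101 ] 0.81
scene dial_large [ 0.0012 -0.0182  0.1068] 0.92
side tub [0.0007 0.0067 0.0051] 0.6
side tub_cap [0.001  0.0062 0.09  ] 0.68
side tub_grip [0.0068 0.0003 0.0517] 0.82
side tub_mouth [0.0031 0.0019 0.0984] 0.79
side dial_large [ 0.0007 -0.015   0.1017] 0.74
wrist tub [0.0033 0.005  0.0039] 0.58
teal fit [0.0002 0.0043 0.0015] [ 0.0002 -0.0009  0.0003  0.001 ]
```

>>> carry_out --pt "38 3 9 0 0 0" --pt "76 6 19 0 0 0" --pt "113 8.4 28 0 -0.3 0" --pt "113 8.4 28 0 -0.3 0" --pt "125 8.4 29 0 -0.3 0" --pt "138 8.4 30 0 -0.3 0" --pt "151 8.4 31.5 0 -0.3 0" --pt "163 8.4 33 0 -0.3 0"

```text
t: 26.55
tool_pos: [0.6088, 0.2523, 0.0683]
tool_rot: [0.608, 0.697, -0.25, 0.287]
ft_force: [-0.5, 0.5, -1.8]
opening: 0.674
grasp_force: 66.1
```

Run:
```python
from h import *
g=np.load('grasp.npy'); go(R.from_quat(g[3:]),g[:3]); mom()
```

```text
shift mm [ 9.  -0.2  1.3] rotvec deg [-0.  0.  0.] q [ 0.66  0.89  1.43 -0.68  1.35  0.86] t 26.55
tool moment [-0.02  0.47  0.06] force [ 1.7 -0.4  0.9] [0.6088 0.2523 0.0683]
```

>>> carry_out --pt "2 0 0 0 0 0" --pt "4 0 0.5 0 0 0" --pt "6 0 1 0 0 0" --pt "8 0 1.3 0 0 0" --pt "9 0 2 0 0 0" --pt "10 0 2.5 0 0 0" --pt "10 0 2.5 0 0 0" --pt "10 0 2.5 0 0 0"

```text
t: 27.55
tool_pos: [0.6081, 0.2568, 0.0602]
tool_rot: [0.608, 0.697, -0.25, 0.287]
ft_force: [-0.4, -2.0, 1.3]
opening: 0.674
grasp_force: 66.4
```

Run:
```python
from h import *
g=np.load('grasp.npy'); go(R.from_quat(g[3:]),g[:3]); mom()
for c in ('scene','side'):
  p,o=look(c,['tub','tub_cap','tub_grip','tub_mouth','dial_large'])
  for k,v in o.items():
    if v: print(c,k,TUB.inv().apply(v[0][0]-FOOT).round(4),v[0][1])
```

```text
shift mm [ 0.1 -0.2 -1.3] rotvec deg [-0.1  0.1  0. ] q [ 0.66  0.9   1.42 -0.67  1.34  0.86] t 27.55
tool moment [ 0.14  0.   -0.13] force [-2.3 -0.7  0.4] [0.6081 0.2568 0.0602]
scene tub [0.0017 0.0048 0.002 ] 0.74
scene tub_cap [-0.0011  0.001   0.0921] 0.57
scene tub_grip [-0.0018  0.0037  0.0524] 0.73
scene tub_mouth [0.001  0.0018 0.1017] 0.82
scene dial_large [ 0.0021 -0.0173  0.1084] 0.7
side tub [0.0063 0.0008 0.0512] 0.71
side tub_cap [0.0026 0.0054 0.092 ] 0.86
side tub_grip [0.0083 0.0001 0.05  ] 0.79
side tub_mouth [0.0047 0.     0.0957] 0.73
side dial_large [-0.0004 -0.0164  0.1067] 0.69
```

>>> carry_out --pt "0.5 0 0.5 0 0 0" --pt "0.5 0 1 0 0 0" --pt "0.5 0 1.5 0 0 0" --pt "0.5 0 2 0 0 0" --pt "0.5 0 2 0 0 0" --pt "0.5 0 2 0 0 0" --pt "0.5 0 2 0 0 0" --pt "0.5 0 2 0 0 0"

```text
t: 29.15
tool_pos: [0.6085, 0.2561, 0.0595]
tool_rot: [0.608, 0.697, -0.25, 0.287]
ft_force: [-0.9, -2.4, 12.0]
opening: 0.672
grasp_force: 67.3
```

Run:
```python
from h import *
mom()
```

```text
tool moment [ 0.43 -0.85 -0.35] force [-10.1  -1.3  -6.9] [0.6085 0.2561 0.0595]
```

>>> carry_out --pt "0 0 0 0 0 0" --pt "0 0 0 0 0 0" --pt "0 0 0 0 0 0" --pt "0 0 0 0 0 0" --pt "0 0 0 0 0 0" --pt "0 0 0 0 0 0" --pt "0 0 0 0 0 0" --pt "0 0 -5 0 0 0" --hand 0

```text
t: 30.15
tool_pos: [0.6075, 0.2593, 0.0615]
tool_rot: [0.608, 0.697, -0.251, 0.287]
ft_force: [0.9, 0.1, -0.3]
opening: 1.0
grasp_force: 0.0
```

>>> carry_out --pt "0 0 -10 0 0 0" --pt "0 0 -25 0 0 0" --pt "0 0 -45 0 0 0" --pt "0 0 -70 0 0 0" --pt "0 0 -95 0 0 0" --pt "0 0 -120 0 0 0" --pt "0 0 -130 0 0 0" --pt "0 0 -130 0 0 0"

```text
t: 31.15
tool_pos: [0.5953, 0.351, 0.1546]
tool_rot: [0.608, 0.697, -0.25, 0.287]
ft_force: [-0.6, -0.0, -0.0]
opening: 1.0
grasp_force: 0.0
```

Run:
```python
from h import *
mom(); s=readout.get_state(); print(s['opening'],s['t'])
for c in ('scene','side','wrist'):
  p,o=look(c,['tub','tub_cap','tub_grip','tub_mouth','dial_large'],pic=c+'9.png')
  print(c,'teal',cen(teal(p)))
  for k,v in o.items():
    if v: print(c,k,TUB.inv().apply(v[0][0]-FOOT).round(4),v[0][1])
p,o=look('scene',['marble1_center','tray','spare_tub','cup_red','cup_blue','paint_blue','paint_green','brush','soup_tub']); print(o)
p,o=look('side',['white_bottle','marble1_center','cup_red']); print(o)
```

```text
tool moment [ 0.03  0.3  -0.01] force [ 0.  -0.6 -0. ] [0.5953 0.351  0.1546]
0.9998625546603754 31.15
scene teal (array([379.81825591, 192.72982885]), 409.0)
scene tub [-0.002   0.0038  0.0058] 0.63
scene tub_cap [-0.0003  0.0016  0.0921] 0.94
scene tub_grip [-0.0021 -0.0022  0.0534] 0.95
scene dial_large [ 0.0043 -0.0181  0.1077] 0.79
side teal (array([278.45070423, 215.71495641]), 248.5)
side tub [0.0029 0.003  0.0025] 0.62
side tub_cap [0.0032 0.0036 0.0917] 0.57
side tub_grip [ 0.0075 -0.0006  0.0495] 0.66
side tub_mouth [ 0.0088 -0.0025  0.0975] 0.6
side dial_large [ 0.0023 -0.0186  0.1037] 0.54
wrist teal (array([316.27046801, 302.80559749]), 4305.5)
wrist tub [0.0046 0.0045 0.0009] 0.88
wrist tub_cap [0.0016 0.0026 0.0887] 0.74
wrist tub_grip [ 0.0026 -0.0029  0.051 ] 0.81
wrist tub_mouth [0.0032 0.0024 0.1031] 0.89
{'marble1_center': [(array([ 0.6106, -0.1971,  0.0131]), 0.47), (array([ 0.7608, -0.2409, -0.0016]), 0.26)], 'tray': [(array([ 7.583e-01, -2.401e-01,  7.000e-04]), 0.58), (array([ 0.5815, -0.1793, -0.0012]), 0.56)], 'spare_tub': [(array([0.4815, 0.2852, 0.0337]), 0.97), (array([ 0.4123, -0.4687,  0.0013]), 0.15)], 'cup_red': [(array([ 0.568 ,  0.4706, -0.0022]), 0.7), (array([0.6044, 0.2727, 0.0732]), 0.18)], 'cup_blue': [(array([0.7637, 0.1374, 0.0037]), 0.69)], 'paint_blue': [(array([0.7573, 0.0102, 0.0042]), 0.92), (array([ 0.6065, -0.2002,  0.0117]), 0.7)], 'paint_green': [(array([ 0.7933, -0.08  , -0.0014]), 0.65)], 'brush': [(array([ 0.7589, -0.24  , -0.0011]), 0.62)], 'soup_tub': [(array([ 0.4125, -0.4671, -0.0006]), 0.91)]}
{'white_bottle': [(array([ 0.5998, -0.4681,  0.0019]), 0.84)], 'marble1_center': [(array([ 0.6122, -0.1986,  0.0121]), 0.44)], 'cup_red': [(array([0.5691, 0.4685, 0.0015]), 0.7), (array([0.4835, 0.2857, 0.0373]), 0.27)]}
```

```bash
python3 -c "
from bench import order; print(order.sign_off())"
```

```text
the job is handed in; nothing more can be done
None
```

The job is handed in at about 32 s: the dial is at the large-opening stop, all four marbles are in the tray, the empty tub is back in its slot mouth up, and the networks found the other things where they started.

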